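# Dispense one peat pellet and nudge it into the soaking dish

### The job

Press the plunger of the peat-pellet dispenser all the way down once and let it come back up, so that a single pellet comes out onto the landing; then nudge that pellet sideways with the fingers, off the edge of the landing, so that it lies flat in the empty soaking dish beside it. Do not pick the pellet up, leave the other pellets in the magazine, and do not disturb the seedlings or the other things on the bench.

Things in the scene. Friction and masses are not known exactly. Their poses are not given: they have to be found in the camera images.
- dispenser: Bench dispenser for dry peat pellets, fixed, 200 mm long. Origin on the bench below the magazine's middle; x along the machine, z up; pellets leave towards -x. Magazine: open-topped square hopper, x and y -27 to 27 mm, top at z 70, outlet slot under its front wall (x -26). Press frame behind it: x 28 to 104, y -28 to 28, top at z 103 (brass bush to z 109); foot 80 mm wide below it
- landing (a point): centre of the landing's upper face, dispenser x -55 mm, y 0, 24 mm above the bench: a flat dark steel deck in front of the magazine, x -89 to -26 and y -30 to 30 in the dispenser's frame. A lip 6 mm high closes its front end (x -92 to -89); its two sides (y -30 and y 30) are plain open edges that overhang the inner face of the dishes' near walls by 7 mm
- plunger_top (a point): centre of the top face of the plunger's round black head (40 mm across), 150 mm above the bench at rest, at x 78 mm, y 0 in the dispenser's frame; it moves with the plunger
- plunger (a joint): plunger travel straight down, m: 0 up, 0.030 at its stop; its spring takes 2 N to start and about 5 N at the bottom, and returns it. By a bell crank a full stroke drives an ejector blade 58 mm forward, pushing out the lowest pellet until its centre is at dispenser x -52 to -68 mm. As the plunger rises the blade goes back and the next pellet drops. A part stroke leaves the pellet in the outlet
- pellet_1: lowest pellet in the magazine, the one to be dispensed: a rigid brown disc 42 mm across, 10 mm thick, about 12 g, origin at the centre of its underside, z along its axis (up at the start). It starts flat on the deck inside the magazine and comes out flat on the landing (underside 24 mm above the bench)
- pellet_2: second pellet in the magazine, same size, lying on pellet_1; origin at the centre of its underside. It must stay in the magazine
- pellet_3: third pellet in the magazine, same, on pellet_2; stays in the magazine
- pellet_4: top pellet in the magazine, same, on pellet_3; stays in the magazine
- dish_empty: the EMPTY soaking dish, a shallow white plastic dish 170 mm (its x) by 120 mm (its y), 18 mm high, walls and floor 3 mm, fixed; origin at the centre of its underside, axes parallel to the dispenser's. It stands on one side of the landing or the other (centre at dispenser x -95 mm, y +80 or -80), its near wall under the landing's edge: a pellet pushed over that edge drops 21 mm onto its floor
- dish_full: the other dish, same form, on the opposite side of the landing, with three swollen pellets with seedlings in it; nothing is to be put in it. Origin at the centre of its underside
- seedling_1: swollen pellet, a brown cylinder 43 mm across and 34 mm tall with two seed leaves up to 57 mm, standing in the full dish; origin at the centre of its underside. Bystander, leave alone
- seedling_2: swollen pellet, a brown cylinder 43 mm across and 34 mm tall with two seed leaves up to 57 mm, standing in the full dish; origin at the centre of its underside. Bystander, leave alone
- seedling_3: swollen pellet, a brown cylinder 43 mm across and 34 mm tall with two seed leaves up to 57 mm, standing in the full dish; origin at the centre of its underside. Bystander, leave alone
- label_cup: grey cup 64 mm across, 65 mm tall, with white plant labels up to 95 mm, beside the press frame; origin at the centre of its underside. Bystander, leave alone
- small_pot: terracotta pot 70 mm across, 62 mm tall with a small plant up to about 95 mm, beside the press frame; origin at the centre of its underside. Bystander, leave alone
- pot_plant: black pot 110 mm across, 95 mm tall with a leafy plant up to about 210 mm, on the left of the bench; origin at the centre of its underside. Bystander, leave alone
- cutting_jar: clear jar 80 mm across, 105 mm tall with a leafy cutting up to about 180 mm, on the right of the bench; origin at the centre of its underside. Bystander, leave alone
- dibber: turned wooden dibber 160 mm long, 26 mm thick, lying on the right of the bench; origin below its middle. Bystander, leave alone
- mister: white spray bottle 68 mm across, 180 mm tall, on the left of the bench; origin at the centre of its underside. Bystander, leave alone
Things that resemble listed ones, but are neither listed nor needed, are in the scene too. Leave any purple look-alike of the pellet_4 alone. What is shaped like the dish_empty but purple is not meant.

How it is judged:
On the way, in this order (a step that is already met when the one before it is completed fails the run):
1. the plunger is pressed fully down (at least 27 mm of its 30 mm) (value of joint plunger above 0.027 m), for 0.05 s.
2. the plunger is back up and the pellet lies on the landing, clear of the magazine (value of joint plunger below 0.004 m and x of pellet_1 in the frame of dispenser between -0.075 and -0.047 m and y of pellet_1 in the frame of dispenser between -0.025 and 0.025 m and z of pellet_1 in the frame of dispenser between 0.021 and 0.028 m), for 0.1 s.
At the end, for the whole second after the job is handed in: pellet_1 lies at rest in the empty dish, flat on its floor either way up (within 0.2 rad, underside or upper face down, centre within 65 mm (x) and 42 mm (y) of the dish's middle), the plunger is up (within 4 mm) and the other three pellets are in the magazine (within 6 mm of its axis) (x of pellet_1 in the frame of dish_empty between -0.065 and 0.065 m and y of pellet_1 in the frame of dish_empty between -0.042 and 0.042 m and height (world z) of pellet_1 below 0.018 m and (angle between pellet_1's own z axis and vertical below 0.2 rad or angle between pellet_1's own z axis and vertical above 2.94 rad) and linear speed of pellet_1 below 0.02 m/s and value of joint plunger below 0.004 m and horizontal distance between each of pellet_2, pellet_3, pellet_4 and dispenser below 0.006 m); the robot touches nothing.
It fails at once if the pellet is lifted more than 26 mm above the landing (height (world z) of pellet_1 above 0.05 m).
It fails at once if a second pellet is pushed out of the magazine (more than 15 mm from its axis) (horizontal distance between any of pellet_2, pellet_3, pellet_4 and dispenser above 0.015 m).
It fails at once if a pellet is lifted out of the magazine (height (world z) of pellet_2 above 0.046 m or height (world z) of pellet_3 above 0.056 m or height (world z) of pellet_4 above 0.066 m).
It fails at once if a seedling is moved more than 10 mm or tipped (distance of any of seedling_1, seedling_2, seedling_3 from where it was at the start of the episode above 0.01 m or angle between any of seedling_1, seedling_2, seedling_3's own z axis and vertical above 0.3 rad).
It fails at once if another bystander is moved more than 12 to 15 mm or tipped (distance of any of label_cup, small_pot, pot_plant, cutting_jar, mister from where it was at the start of the episode above 0.012 m or angle between any of label_cup, small_pot, pot_plant, cutting_jar, dibber, mister's own z axis and vertical above 0.3 rad or distance of dibber from where it was at the start of the episode above 0.015 m).
It also fails if it takes over 38 s, if anything falls off the work surface, if the arm or the gripper's body presses on something with over 40 N, if the wrist force passes 120 N, or if a joint passes its speed limit or range.

### The arm

A 7-joint arm with a two-finger parallel gripper is mounted at the origin on the work surface. World frame = base frame: x ahead of the robot, y to its left, z up, the work surface at z = 0. Lengths are in m, angles in rad, forces in N, time in s.
With the tool pointing down it reaches from about 0.4 to 0.85 m from the base axis. Payload 10.4 kg.
Tool frame: the origin (TCP) lies on the centre line of the jaws, within the pads' length; the fingertips stand 8 mm ahead of it and the grasp point (between the pads) lies 11 mm behind it; z points along the fingers, y is the direction in which the jaws open and shut (so a half turn about z gives the same grasp; the last joint's range is limited). The gripper opens to 85 mm and grips with 20 to 120 N. Pads are 22 mm wide; open, the fingers measure 114 mm over their backs; the gripper's body (76 mm by 85 mm) begins 54 mm behind the grasp point. The pads swing forward as they close: fully open they stand 13 mm farther back than shut.
Start: joints at [-1.186, 0.332, -0.065, 1.46, 0.022, 1.35, -0.088], TCP at [0.248, 0.574, 0.239] pointing down, gripper open.
Joint ranges: [-2.6, 2.6], [-0.5, 2.12], [-1.47, 1.34], [0.16, 2.42], [-1.27, 4.41], [0.06, 2.06], [-2.6, 2.6]. Speed limits (rad/s): [2.22, 2.22, 2.79, 2.79, 3.14, 3.14, 3.14].

### API

Orientations are given as a unit quaternion [x, y, z, w].
In Python, from workcell import manip gives the robot as it stands.
- The arm moves only by the tool arm_command, never from a script. Its argument "targets" is text: rows parted by semicolons, each of 6 numbers parted by spaces: the shift along the tool's x, y, z in mm, then the turn, a rotation vector about the tool's x, y, z in rad. A call has 1 to 5 rows; each row shifts and turns the commanded pose from where the row before left it, along the tool's axes as they then stand; what a row does not reach is not made up. A row lasts 1/8 s, in which the tool goes at most 62.5 mm and 10.7 degrees, less where a joint would pass 70% of its speed; a pose out of reach is approached as far as the arm can. A call is refused whole if a number of a shift passes 62.5 or a number of a turn 0.188, either way. A call with a gripper value outside its range is refused whole. "grip" is the finger opening in mm, from 0 to 85.4, set as the call begins (left out, the last holds). The fingers move at their own pace and stop on an object; "squeeze" is the grip in N (left out, the last holds). Time passes only in rows, so rows that do not move let the fingers close. It gives the time, the measured TCP pose, the force and the opening at its end, in the units of the state.
- manip.get_obs(): the state, without advancing time (a new reading comes with each control period).
- manip.camera(name): name is "scene" or "top" or "wrist"; returns a dict with "frame" (420x560x3 uint8, red, green, blue), "vertical_fov" (degrees; the focal length in pixels is half the picture's height over the tangent of half this angle, whatever the lens; pixels are square), "cx", "cy" (the principal point, pixels), "distortion" ([k1, k2, p1, p2, k3] as OpenCV has them; the pictures are not rectified), "rvec" (rotation vector, rad) and "tvec" (3), from world to camera coordinates, as OpenCV has them. Camera axes: x right, y down, z forward; pixel columns grow to the right and rows downward; lengths in m; the calibration is good to about 2 mm. A picture is of the moment at which its call begins. There is no depth.
- manip.hand_in(): hands the job in, once; it reports no verdict.
Trained networks look in a picture, given as the dict that the camera call returned (one of the last four; its "shot" number tells which), for a name from the list of things; names that differ only in an ending like _2 or _b are one class to them, and where a whole thing is asked for, a point or a joint stands for the part that bears it (a point fixed in the world has none). Each returns a list of dicts, best first, with "p" (0 to 1); they miss things now and then, are a little off and sometimes report something else, mostly with a low value. They report only what shows in the picture. A call takes as long as a camera call. They do not tell look-alikes from the thing itself.
- manip.search_frame(picture, name): "xyz" ([x, y, z] in m, in the coordinates of the camera as it stood for that picture, good to about 4 mm: the middle of the surface that is visible of it).
The state is a dict: "clock": time; "joint_pos": joint angles; "joint_velocities": joint speeds; "tau": joint torques, N m; "position": TCP position; "ee_rot": TCP orientation; "ft_force": force on the tool from outside, world axes, zero at the start; "torque": the same for the moment, N m; "grip_width": opening from 0.0 (shut) to 1.0 (fully open).
Only numpy, scipy, OpenCV 4.12 (cv2) and the standard library are available. Lean on these libraries where they do the work, as an engineer would, in place of code of your own. Each camera call takes 0.05 s, during which the arm holds its last target.

## Working session

There is one attempt and no reset: what is moved stays moved. The work goes in short steps, Python scripts to look and compute and a tool call to move; the robot and the scene stay as the last step left them, time stands still between calls to the robot, and variables do not carry over. Pictures are saved under pics/ and viewed, and the job is handed in when it is done.

Besides the shell and the picture viewer there is one more tool, called after "Request:" as name(argument=value, ...) on one line, values as JSON. arm_command: Moves the arm, as the interface text tells. Its arguments: {"type":"object","properties":{"targets":{"type":"string"},"grip":{"type":"number"},"squeeze":{"type":"number"}},"required":["targets"]}

```bash
mkdir -p pics; cat > h.py <<'E'
import numpy as np, cv2
from workcell import manip
from scipy.spatial.transform import Rotation as R
def K(p):
    h=p["frame"].shape[0]; f=h/2/np.tan(np.radians(p["vertical_fov"])/2)
    return np.array([[f,0,p["cx"]],[0,f,p["cy"]],[0,0,1.]])
def RT(p): return cv2.Rodrigues(np.array(p["rvec"],float))[0], np.array(p["tvec"],float).ravel()
def c2w(p,x): r,t=RT(p); return r.T@(np.array(x)-t)
def proj(p,X): return cv2.projectPoints(np.array(X,float).reshape(-1,1,3),np.array(p["rvec"],float),np.array(p["tvec"],float),K(p),np.array(p["distortion"],float))[0].reshape(-1,2)
def ray(p,uv,z):
    n=cv2.undistortPoints(np.array(uv,float).reshape(-1,1,2),K(p),np.array(p["distortion"],float)).reshape(-1,2)
    r,t=RT(p); c=-r.T@t; out=[]
    for a in n:
        d=r.T@np.array([a[0],a[1],1]); out.append(c+d*(z-c[2])/d[2])
    return np.array(out)
def save(p,name,img=None): cv2.imwrite("pics/"+name,cv2.cvtColor(p["frame"] if img is None else img,cv2.COLOR_RGB2BGR))
E
python3 - <<'E'
from h import *
for c in ["scene","top"]:
    p=manip.camera(c); save(p,c+"0.png")
    for n in ["dispenser","plunger_top","pellet_4","dish_empty","dish_full","seedling_1","label_cup","small_pot","pot_plant","cutting_jar","mister","dibber","landing"]:
        try: r=manip.search_frame(p,n)
        except Exception as e: print(n,e); continue
        for d in r[:4]:
            w=c2w(p,d["xyz"]); print(c,n,round(d["p"],2),w.round(3),proj(p,w).round(0))
print(manip.get_obs())
E
```

```text
scene dispenser 0.57 [0.526 0.166 0.044] [[309. 271.]]
scene plunger_top 0.71 [0.521 0.178 0.151] [[317. 241.]]
scene plunger_top 0.45 [ 0.601 -0.06   0.037] [[226. 241.]]
scene pellet_4 0.78 [0.507 0.262 0.004] [[343. 299.]]
scene pellet_4 0.62 [0.514 0.089 0.063] [[290. 247.]]
scene pellet_4 0.54 [ 0.618 -0.41   0.074] [[145. 175.]]
scene dish_empty 0.7 [ 0.398 -0.023  0.003] [[291. 222.]]
scene dish_empty 0.65 [ 0.287 -0.225  0.004] [[270. 176.]]
scene dish_full 0.84 [0.588 0.017 0.005] [[250. 263.]]
scene seedling_1 0.81 [ 0.58  -0.013  0.038] [[244. 246.]]
scene seedling_1 0.78 [ 0.55  -0.059  0.036] [[241. 233.]]
scene seedling_1 0.52 [ 0.601 -0.063  0.035] [[225. 241.]]
scene label_cup 0.72 [0.607 0.162 0.051] [[284. 286.]]
scene label_cup 0.24 [0.43  0.185 0.055] [[341. 252.]]
scene small_pot 0.8 [0.433 0.186 0.054] [[341. 253.]]
scene pot_plant 0.61 [0.648 0.474 0.137] [[386. 357.]]
scene cutting_jar 0.65 [ 0.621 -0.412  0.076] [[144. 175.]]
scene mister 0.91 [0.402 0.418 0.103] [[430. 284.]]
scene mister 0.5 [0.526 0.173 0.148] [[313. 241.]]
scene mister 0.29 [ 0.581 -0.011
[... 1419 characters left out ...]
06.]]
{'clock': 1.4, 'joint_pos': array([-1.18557755,  0.33219826, -0.06467679,  1.46009119,  0.02160887,
        1.34987336, -0.08848086]), 'joint_velocities': array([ 0.00043694, -0.00198953, -0.00078876, -0.0018351 , -0.00012207,
       -0.00063698,  0.00049699]), 'tau': array([-2.15127916e-04, -6.25229144e+01,  4.88172274e-02, -3.91829896e+01,
        1.64226454e-02,  1.76088561e-03,  2.03801818e-06]), 'position': array([0.24789121, 0.57377449, 0.23934277]), 'ee_rot': array([2.02498184e-01, 9.79282636e-01, 6.15314538e-05, 9.55804176e-06]), 'ft_force': array([-0.37092572, -0.82148629,  0.26516623]), 'torque': array([ 0.00856077, -0.06756682,  0.01988397]), 'grip_width': 0.999134048893615}
```

View pics/scene0.png

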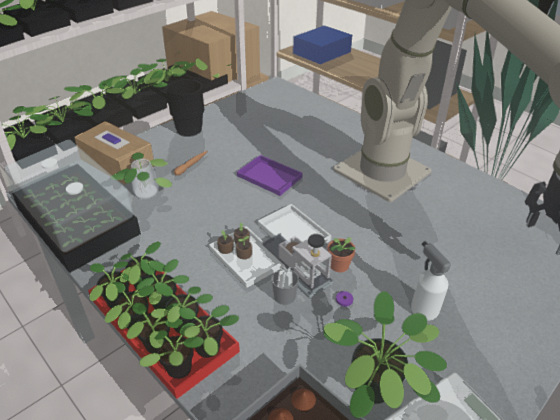

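View pics/top0.png

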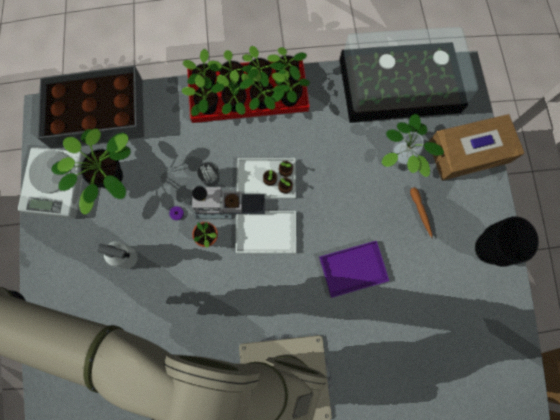

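Candidates:
- Empty dish: white dish at top (267,233), purple look-alike at (354,269), and the full dish at (260,176).
- Pellets: brown ones in the magazine at (233,200), purple disc at (176,213).
- Plunger head: black disc at (199,191).

I choose the white dish without seedlings and the dispenser between the two white dishes. Next is a close crop to check that.

```bash
python3 - <<'E'
from h import *
p=manip.camera("top"); im=p["frame"][145:265,165:315]; save(p,"crop1.png",cv2.resize(im,None,fx=5,fy=5,interpolation=cv2.INTER_CUBIC))
p=manip.camera("scene"); im=p["frame"][195:315,200:360]; save(p,"crop2.png",cv2.resize(im,None,fx=5,fy=5,interpolation=cv2.INTER_CUBIC))
E
```

```text
(no output)
```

View pics/crop1.png

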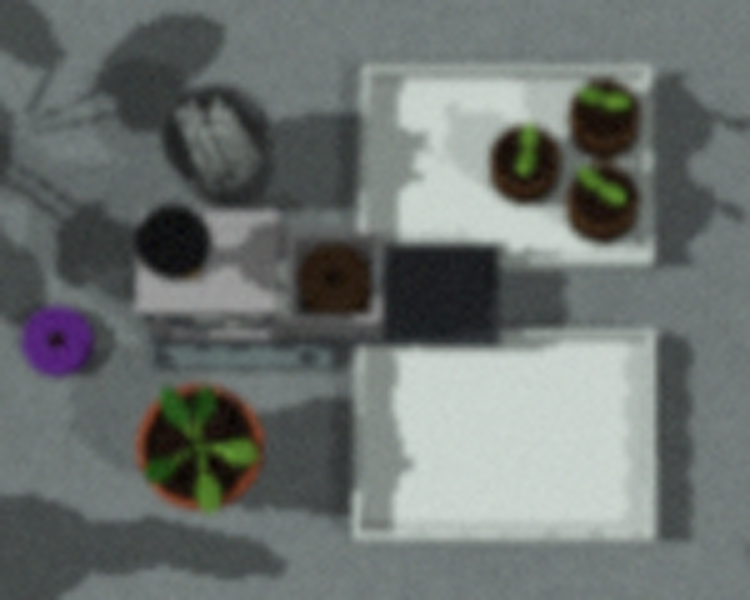

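View pics/crop2.png

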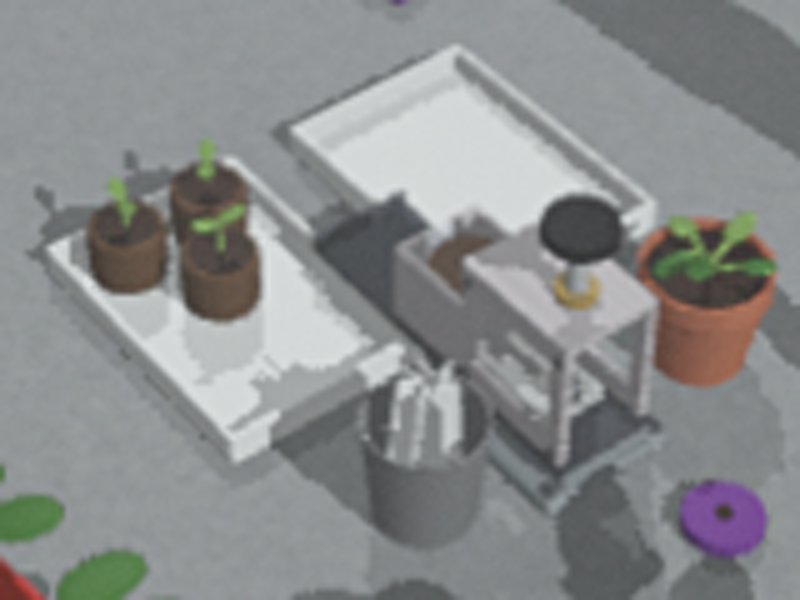

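```bash
cat > fit.py <<'E'
from h import *
from scipy.optimize import least_squares
def fit(pt,ps):
    T=[(-26,-30,24,386,245),(-92,-30,30,498,245),(-92,30,30,498,342),(104,-28,103,135,210),(28,-28,103,280,208),(28,28,103,280,312),(104,28,103,135,312),(78,0,150,173,240),(0,0,64,334,279),
     (-180,20,18,655,330),(-180,140,18,655,540),(-10,140,18,353,540)]
    S=[(78,0,150,580,228),(104,-28,103,572,345),(104,28,103,657,298),(28,-28,103,463,262),(-180,140,18,457,48),(-10,140,18,655,205),(-180,20,18,290,130)]
    T=np.array(T,float);S=np.array(S,float)
    def res(v,use=(1,1)):
        o=[]
        for p,A,off,u in((pt,T,(165,145),use[0]),(ps,S,(200,195),use[1])):
            c,s=np.cos(v[2]),np.sin(v[2]); X=A[:,:3]/1000
            W=np.c_[v[0]+c*X[:,0]-s*X[:,1],v[1]+s*X[:,0]+c*X[:,1],X[:,2]]
            if u:o.append((proj(p,W)-(A[:,3:]/5+off)).ravel())
        return np.concatenate(o)
    return res,[least_squares(res,[.51,.09,np.pi/2],loss="soft_l1",kwargs=dict(use=u)).x for u in((1,1),(1,0),(0,1))]
E
python3 - <<'E'
from fit import *
pt=manip.camera("top");ps=manip.camera("scene")
res,v=fit(pt,ps)
for a in v: print(a.round(4))
print(res(v[0]).reshape(-1,2).round(1).tolist())
print(RT(pt)[0].T@-RT(pt)[1], RT(ps)[0].T@-RT(ps)[1],K(pt)[0,0])
from fit import *
c,s=np.cos(v[0][2]),np.sin(v[0][2])
for n,q in dict(plunger=(78,0),landing=(-55,0),dish=(-95,80)).items():
    q=np.array(q)/1000; print(n,(v[0][0]+c*q[0]-s*q[1]).round(4),(v[0][1]+s*q[0]+c*q[1]).round(4))
E
```

```text
[0.506 0.094 1.463]
[0.5051 0.0933 1.4618]
[0.5102 0.0977 1.4663]
[[-0.3, -0.5], [0.1, -1.0], [0.0, 0.1], [0.7, 0.1], [-0.6, 0.5], [-1.2, -0.3], [-0.1, -0.3], [-0.4, -0.3], [-0.2, -0.4], [-0.7, -0.1], [-0.3, -0.5], [-0.1, -0.6], [0.5, -2.7], [-0.8, 0.0], [0.2, -1.1], [0.1, -1.6], [0.2, -1.7], [0.3, -1.6], [0.2, -1.6]]
[0.18704213 0.0157456  1.35636981] [1.16602819 0.71150089 0.93491242] 476.38651199035854
plunger 0.5144 0.1715
landing 0.5001 0.0393
dish 0.4163 0.0081
```

Request:
arm_command(targets="0 0 -15 0 0 -0.15;0 0 -15 0 0 -0.15;-15 -20 0 0 0 0;-26 -31 0 0 0 0;-26 -31 0 0 0 0", grip=0, squeeze=20)

```text
clock: 2.22
position: [0.3062, 0.4841, 0.2693]
ee_rot: [0.054, 0.999, 0.0, 0.0]
ft_force: [1.1, -0.5, 0.0]
grip_width: 0.002
```

Request:
arm_command(targets="-26 -31 0 0 0 0;-26 -31 0 0 0 0;-26 -31 0 0 0 0;-26 -31 0 0 0 0;-26 -31 0 0 0 0")

```text
clock: 2.85
position: [0.4189, 0.3158, 0.2695]
ee_rot: [0.054, 0.999, 0.0, 0.0]
ft_force: [-0.3, 0.5, 0.4]
grip_width: 0.001
```

Request:
arm_command(targets="-26 -31 0 0 0 0;-26 -31 0 0 0 0;-26 -31 0 0 0 0;-16 -20 0 0 0 0;0 0 0 0 0 0")

```text
clock: 3.48
position: [0.5005, 0.1924, 0.2694]
ee_rot: [0.056, 0.998, -0.0, 0.0]
ft_force: [-0.1, 0.4, 0.3]
grip_width: 0.003
```

```bash
python3 - <<'E'
from h import *
p=manip.camera("wrist"); save(p,"w1.png"); o=manip.get_obs(); print(o["clock"],o["position"],o["ee_rot"],o["ft_force"],o["grip_width"])
print(proj(p,[[.5144,.1715,.15],[.506,.094,.07]]),RT(p)[0].T@-RT(p)[1])
for n in["plunger_top","pellet_4","label_cup","small_pot"]:
    for d in manip.search_frame(p,n)[:2]:
        w=c2w(p,d["xyz"]); print(n,d["p"],w.round(3),proj(p,w).round())
E
```

```text
3.525 [0.49964451 0.19413907 0.26932253] [ 5.45725696e-02  9.98509803e-01  8.95642100e-05 -2.56554906e-05] [-0.05486499  0.48829933 -0.88633875] 0.0006073209085064705
[[256.00452657 224.7309279 ]
 [181.51784019 196.75828066]] [0.42579343 0.20165957 0.40395498]
plunger_top 0.94 [0.515 0.169 0.149] [[253. 226.]]
pellet_4 0.97 [0.5   0.262 0.008] [[345. 160.]]
pellet_4 0.94 [0.508 0.098 0.064] [[187. 196.]]
label_cup 0.57 [0.589 0.148 0.054] [[250. 262.]]
small_pot 0.63 [0.421 0.176 0.057] [[255.  96.]]
```

View pics/w1.png

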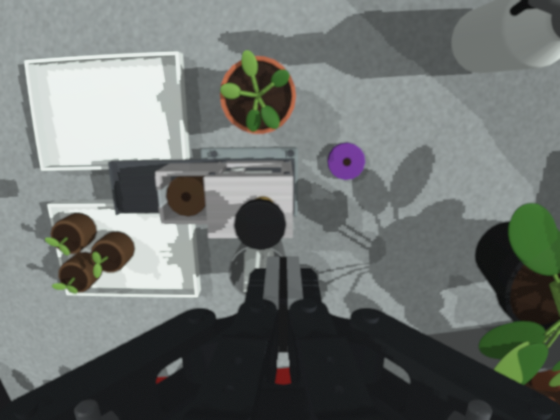

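The wrist picture shows the black head at about (261,223), the empty white dish at the upper left, the seedlings at the lower left, and the purple disc at (346,161).

```bash
python3 - <<'E'
from h import *
p=manip.camera("wrist"); 
g=cv2.cvtColor(p["frame"],cv2.COLOR_RGB2GRAY)[190:252,225:300]
m=(g<45).astype(np.uint8); n,l,s,c=cv2.connectedComponentsWithStats(m); i=1+s[1:,4].argmax(); print(s[i],c[i]+[225,190])
uv=c[i]+[225,190]
print(ray(p,uv,.150)); print("mag",ray(p,(187,196),.064))
save(p,"w2.png",cv2.resize(p["frame"][140:260,100:310],None,fx=3.5,fy=3.5))
# frame/deck corner reproj
v=[.506,.094,1.463];c,s=np.cos(v[2]),np.sin(v[2])
for q in[(-89,-30,24),(-89,30,24),(-27,-27,70),(27,27,70),(104,28,103),(28,-28,103),(-180,140,18),(-10,140,18),(-10,20,18)]:
    q=np.array(q)/1000; print(q,proj(p,[v[0]+c*q[0]-s*q[1],v[1]+s*q[0]+c*q[1],q[2]])[0].round(), ((proj(p,[v[0]+c*q[0]-s*q[1],v[1]+s*q[0]+c*q[1],q[2]])[0]-[100,140])*3.5).round())
E
```

```text
[   6   12   49   49 1899] [254.85360716 226.41337546]
[[0.51412083 0.17389029 0.15      ]]
mag [[0.50614953 0.10112751 0.064     ]]
[-0.089 -0.03   0.024] [115. 213.] [ 51. 255.]
[-0.089  0.03   0.024] [108. 160.] [27. 71.]
[-0.027 -0.027  0.07 ] [154. 224.] [188. 295.]
[0.027 0.027 0.07 ] [204. 171.] [365. 107.]
[0.104 0.028 0.103] [286. 177.] [652. 130.]
[ 0.028 -0.028  0.103] [201. 238.] [355. 343.]
[-0.18   0.14   0.018] [20. 59.] [-280. -283.]
[-0.01   0.14   0.018] [173.  51.] [ 257. -310.]
[-0.01   0.02   0.018] [181. 168.] [283.  97.]
```

View pics/w2.png

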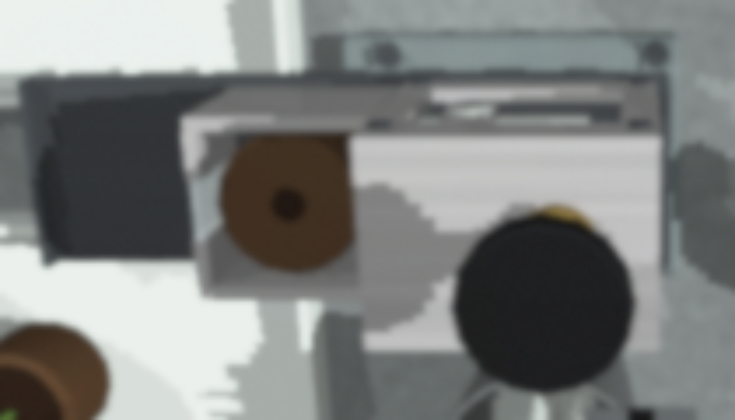

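```bash
cat >> h.py <<'E'
def delta(x,y,z):
    o=manip.get_obs(); r=R.from_quat(o["ee_rot"]); d=np.array([x,y,z])-o["position"]
    print("clk",round(o["clock"],2),"pos",o["position"].round(4),"tool mm",(r.inv().apply(d)*1000).round(1), "xaxis",r.apply([1,0,0]).round(3),"F",o["ft_force"].round(1),"w",round(o["grip_width"],3))
E
python3 -c "
from h import *
delta(.514,.1730,.160)"
```

```text
clk 3.77 pos [0.499  0.1955 0.2693] tool mm [-17.3 -20.8 109.3] xaxis [-0.994  0.106  0.   ] F [-0.7 -0.3 -0.7] w 0.005
```

Request:
arm_command(targets="-17 -21 30 0 0 0;0 0 40 0 0 0;0 0 32 0 0 0;0 0 0 0 0 0")

```text
clock: 4.28
position: [0.5126, 0.1718, 0.1654]
ee_rot: [0.053, 0.999, -0.001, -0.002]
ft_force: [0.3, -0.4, 1.4]
grip_width: -0.0
```

Request:
arm_command(targets="0 0 5 0 0 0;0 0 4 0 0 0;0 0 0 0 0 0")

```text
clock: 4.65
position: [0.5143, 0.172, 0.1588]
ee_rot: [0.054, 0.999, 0.0, 0.0]
ft_force: [-0.6, -0.2, -0.5]
grip_width: -0.001
```

```bash
python3 - <<'E'
from h import *
delta(.514,.1730,.128)
p=manip.camera("scene"); save(p,"s3.png",cv2.resize(p["frame"][150:290,230:400],None,fx=4,fy=4))
E
```

```text
clk 4.65 pos [0.5143 0.172  0.1588] tool mm [ 0.5  1.  30.8] xaxis [-0.994  0.107 -0.001] F [-0.6 -0.2 -0.5] w -0.001
```

View pics/s3.png

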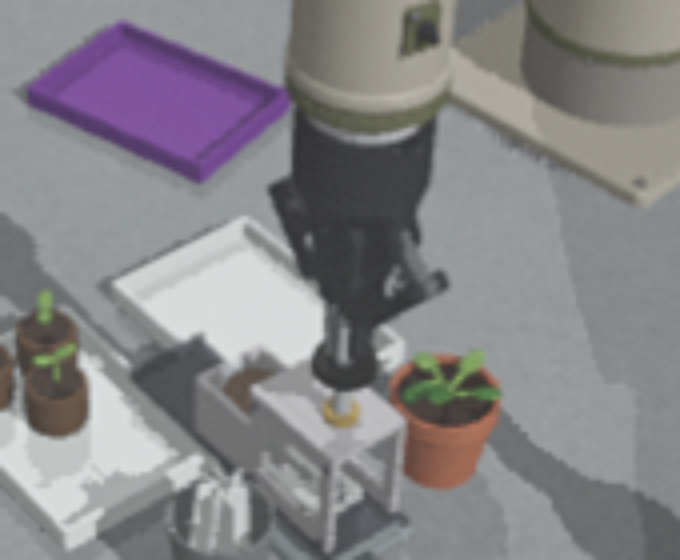

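The closed fingertips stand centred just above the black head (crop about (345,350)). I'll press now.

Request:
arm_command(targets="0 0 6 0 0 0;0 0 6 0 0 0;0 0 6 0 0 0;0 0 5 0 0 0;0 0 4 0 0 0")

```text
clock: 5.32
position: [0.5146, 0.172, 0.1312]
ee_rot: [0.054, 0.999, 0.0, 0.001]
ft_force: [2.4, 2.0, 5.0]
grip_width: -0.0
```

Request:
arm_command(targets="0 0 2 0 0 0;0 0 1 0 0 0;0 0 0 0 0 0")

```text
clock: 5.7
position: [0.5142, 0.1719, 0.1284]
ee_rot: [0.054, 0.999, 0.0, 0.0]
ft_force: [3.6, 1.7, 4.4]
grip_width: -0.002
```

Request:
arm_command(targets="0 0 1 0 0 0;0 0 1 0 0 0;0 0 0 0 0 0")

```text
clock: 6.08
position: [0.5144, 0.1719, 0.128]
ee_rot: [0.054, 0.999, 0.0, 0.0]
ft_force: [-3.3, -0.8, 19.8]
grip_width: 0.003
```

It is at its stop: 20 N at tip height 0.120 m. I'll release it smoothly.

Request:
arm_command(targets="0 0 -6 0 0 0;0 0 -8 0 0 0;0 0 -10 0 0 0;0 0 -12 0 0 0;0 0 -20 0 0 0")

```text
clock: 6.7
position: [0.5134, 0.1714, 0.1824]
ee_rot: [0.054, 0.999, -0.001, -0.001]
ft_force: [0.1, -0.4, -0.7]
grip_width: 0.002
```

Request:
arm_command(targets="0 0 -30 0 0 0;0 0 -20 0 0 0;0 0 0 0 0 0")

```text
clock: 7.08
position: [0.5146, 0.1719, 0.2338]
ee_rot: [0.054, 0.999, 0.001, 0.001]
ft_force: [0.3, 1.0, -0.8]
grip_width: -0.001
```

```bash
python3 - <<'E'
from h import *
delta(.514,.1730,.128)
p=manip.camera("wrist"); save(p,"w4.png")
v=[.506,.0945,1.463];c,s=np.cos(v[2]),np.sin(v[2])
for d in manip.search_frame(p,"pellet_1"):
    w=c2w(p,d["xyz"]); e=w[:2]-v[:2]; print(round(d["p"],2),w.round(3),proj(p,w).round(), "disp",(c*e[0]+s*e[1]).round(4),(-s*e[0]+c*e[1]).round(4))
for d in manip.search_frame(p,"plunger_top")[:1]: print(c2w(p,d["xyz"]))
p=manip.camera("top"); im=p["frame"][145:265,165:315]; save(p,"t4.png",cv2.resize(im,None,fx=5,fy=5,interpolation=cv2.INTER_CUBIC))
E
```

```text
clk 7.08 pos [0.5146 0.1719 0.2338] tool mm [  0.9   0.9 105.8] xaxis [-0.994  0.108 -0.002] F [ 0.3  1.  -0.8] w -0.001
0.98 [0.507 0.097 0.049] [[200. 184.]] disp 0.003 -0.0004
0.89 [0.498 0.041 0.035] [[144. 178.]] disp -0.0538 0.0024
0.6 [0.499 0.261 0.009] [[369. 150.]] disp 0.1652 0.025
0.23 [ 0.589 -0.056  0.038] [[ 75. 273.]] disp -0.1409 -0.0991
[0.5136698  0.16812326 0.1494108 ]
```

View pics/w4.png

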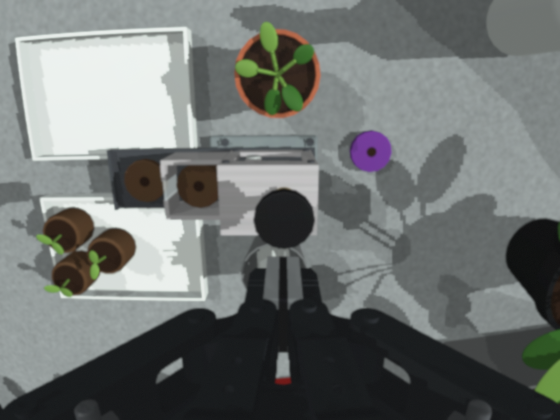

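View pics/t4.png

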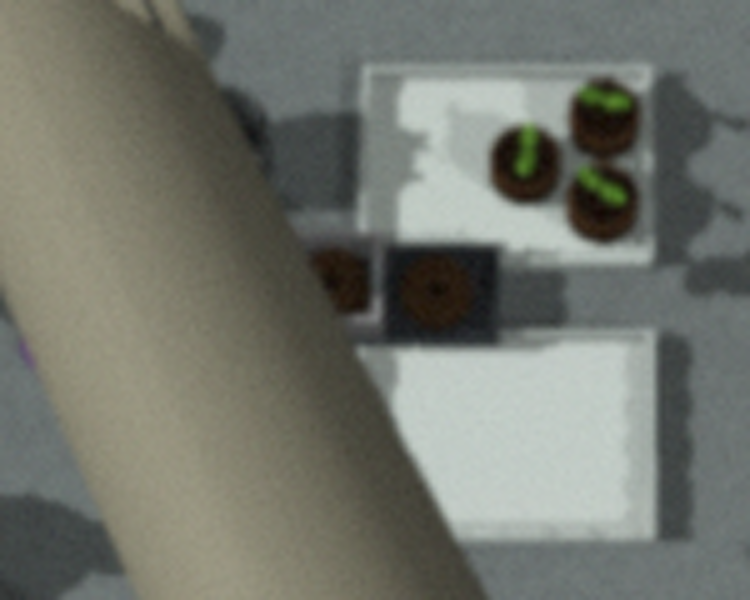

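The pellet lies on the landing (t4 crop (437,290), wrist (144,181)). The plunger head is back up, and the next pellet sits in the magazine. Next I measure the pellet.

```bash
python3 - <<'E'
from h import *
pt=manip.camera("top"); pw=manip.camera("wrist")
v=[.506,.0945,1.463];c,s=np.cos(v[2]),np.sin(v[2])
for p,uv in((pt,(165+437/5,145+290/5)),(pw,(144.5,181))):
    w=ray(p,uv,.034)[0]; e=w[:2]-v[:2]; print(w.round(4),"disp",(c*e[0]+s*e[1]).round(4),(-s*e[0]+c*e[1]).round(4))
# deck edges (wrist) crop
save(pw,"w5.png",cv2.resize(pw["frame"][140:220,100:230],None,fx=6,fy=6,interpolation=cv2.INTER_CUBIC))
for q in[(-89,-30,24),(-89,30,24),(-92,-30,30),(-92,30,30),(-27,-27,70),(-27,27,70)]:
    q=np.array(q)/1000; u=proj(pw,[v[0]+c*q[0]-s*q[1],v[1]+s*q[0]+c*q[1],q[2]])[0]; print(q,((u-[100,140])*6).round())
for q in [(-55,-45),(-55,30)]:
    q=np.array(q)/1000; delta(v[0]+c*q[0]-s*q[1],v[1]+s*q[0]+c*q[1],.1)
E
```

```text
[0.4994 0.0373 0.034 ] disp -0.0576 0.0004
[0.4993 0.0408 0.034 ] disp -0.0541 0.0009
[-0.089 -0.03   0.024] [108. 412.]
[-0.089  0.03   0.024] [63. 57.]
[-0.092 -0.03   0.03 ] [ 75. 423.]
[-0.092  0.03   0.03 ] [28. 63.]
[-0.027 -0.027  0.07 ] [378. 486.]
[-0.027  0.027  0.07 ] [342. 119.]
clk 7.38 pos [0.5137 0.1716 0.2314] tool mm [ -45.8 -132.4  131.4] xaxis [-0.994  0.108  0.001] F [ 0.1 -0.4  0.1] w -0.001
clk 7.38 pos [0.5137 0.1716 0.2314] tool mm [  29.2 -132.4  131.5] xaxis [-0.994  0.108  0.001] F [ 0.1 -0.4  0.1] w -0.001
```

View pics/w5.png

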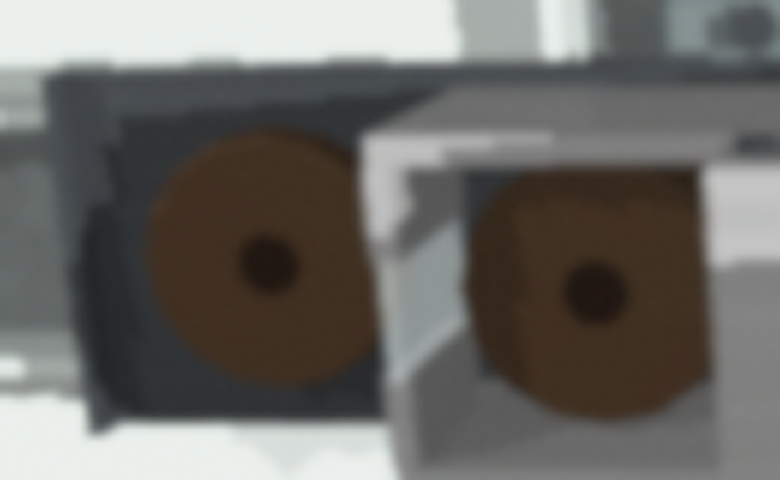

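Request:
arm_command(targets="-10 -30 0 0 0 0;-10 -35 0 0 0 0;-10 -35 0 0 0 0;-10 -32 0 0 0 0;0 0 50 0 0 0", grip=20)

```text
clock: 8.0
position: [0.5423, 0.0332, 0.1845]
ee_rot: [0.056, 0.998, 0.0, 0.003]
ft_force: [1.2, 1.1, -0.3]
grip_width: 0.233
```

Request:
arm_command(targets="0 0 50 0 0 0;0 0 45 0 0 0;0 0 20 0 0 0;0 0 0 0 0 0;0 0 0 0 0 0")

```text
clock: 8.62
position: [0.5403, 0.0363, 0.0682]
ee_rot: [0.054, 0.999, 0.0, 0.001]
ft_force: [-0.4, -0.0, 0.4]
grip_width: 0.232
```

```bash
python3 - <<'E'
from h import *
delta(.5392,.0347,.035)
p=manip.camera("wrist"); save(p,"w6.png")
p=manip.camera("scene"); save(p,"s6.png",cv2.resize(p["frame"][170:290,210:370],None,fx=5,fy=5,interpolation=cv2.INTER_CUBIC))
E
```

```text
clk 8.62 pos [0.5403 0.0363 0.0682] tool mm [ 0.9 -1.7 33.2] xaxis [-0.994  0.108 -0.001] F [-0.4 -0.   0.4] w 0.232
```

View pics/w6.png

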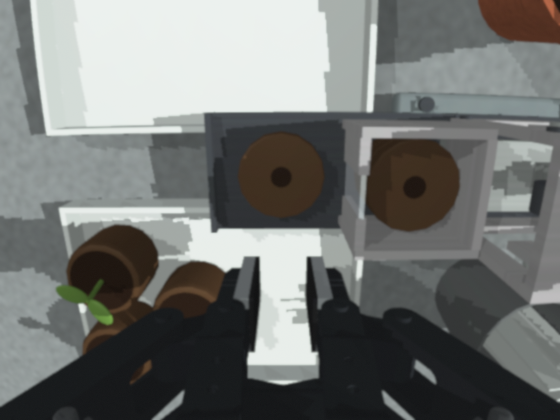

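View pics/s6.png

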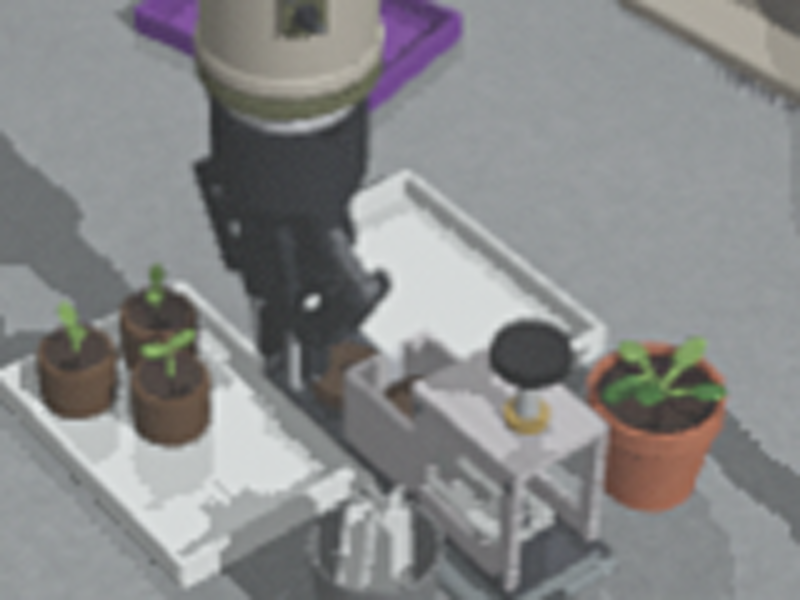

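Wrist view: finger tips at (250,258) and (318,258), and the pellet at (281,176) lies squarely ahead of them on the deck. The seedlings are clear. I'll descend, then push along +x of the tool.

Request:
arm_command(targets="1 -1.5 14 0 0 0;0 0 12 0 0 0;0 0 6 0 0 0;0 0 0 0 0 0")

```text
clock: 9.22
position: [0.5382, 0.0348, 0.0346]
ee_rot: [0.054, 0.999, -0.0, -0.001]
ft_force: [-0.3, 0.6, 1.2]
grip_width: 0.232
```

```bash
python3 - <<'E'
from h import *
delta(.5392,.0347,.035)
p=manip.camera("wrist"); save(p,"w7.png")
E
```

```text
clk 9.22 pos [0.5382 0.0348 0.0346] tool mm [-1.1  0.  -0.4] xaxis [-0.994  0.108  0.001] F [-0.3  0.6  1.2] w 0.232
```

View pics/w7.png

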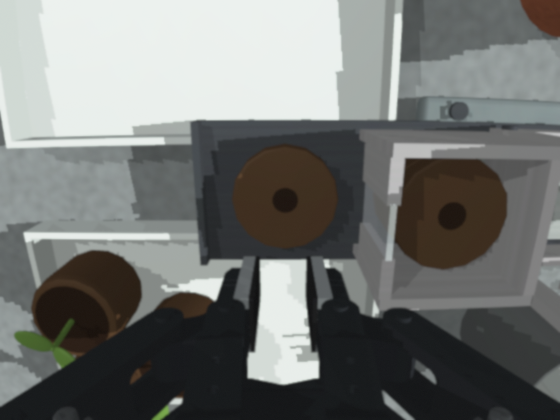

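Request:
arm_command(targets="8 0 0 0 0 0;6 0 0 0 0 0;12 0 0 0 0 0;26 0 0 0 0 0;0 0 0 0 0 0")

```text
clock: 9.9
position: [0.4856, 0.0402, 0.0363]
ee_rot: [0.054, 0.999, 0.0, -0.0]
ft_force: [-7.7, -4.3, 13.3]
grip_width: 0.232
```

```bash
python3 - <<'E'
from h import *
delta(.5392,.0347,.035)
p=manip.camera("wrist"); save(p,"w8.png")
p=manip.camera("scene"); save(p,"s8.png",cv2.resize(p["frame"][170:290,210:370],None,fx=5,fy=5,interpolation=cv2.INTER_CUBIC))
E
```

```text
clk 9.9 pos [0.4856 0.0402 0.0363] tool mm [-53.9   0.3   1.3] xaxis [-0.994  0.108  0.   ] F [-7.7 -4.3 13.3] w 0.232
```

View pics/w8.png

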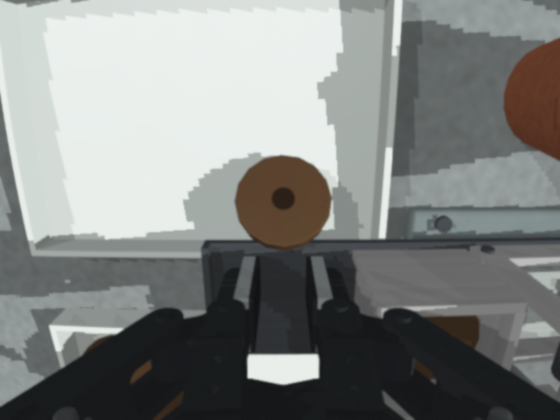

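View pics/s8.png

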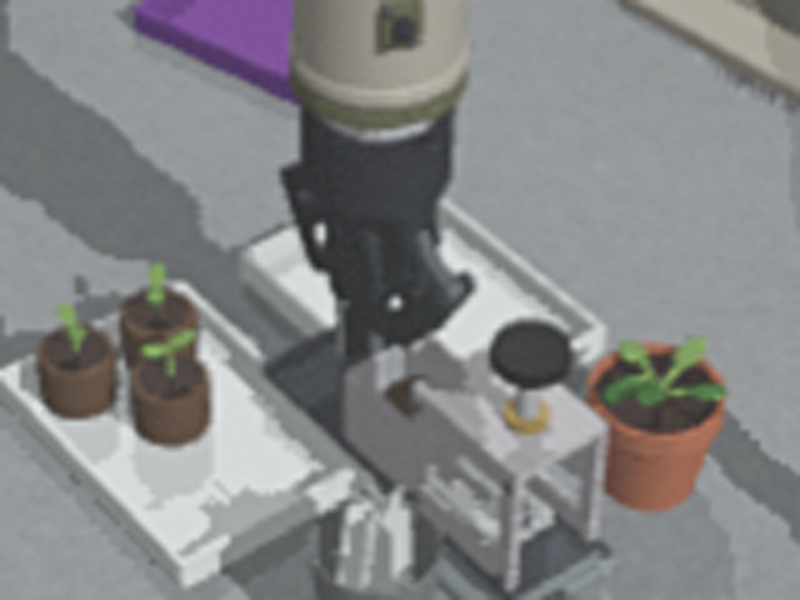

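The pellet appears to be in the dish. There is about 13 N of contact force at the hand (rubbing on the deck or magazine), so I lift straight up.

Request:
arm_command(targets="0 0 -10 0 0 0;0 0 -20 0 0 0;0 0 -40 0 0 0;0 0 -40 0 0 0;0 0 0 0 0 0")

```text
clock: 10.62
position: [0.4886, 0.0409, 0.1486]
ee_rot: [0.054, 0.999, 0.001, 0.003]
ft_force: [-0.7, 0.7, -0.6]
grip_width: 0.238
```

```bash
python3 - <<'E'
from h import *
delta(.5392,.0347,.035)
p=manip.camera("wrist"); save(p,"w9.png")
v=[.5062,.0955,1.463];c,s=np.cos(v[2]),np.sin(v[2])
for d in manip.search_frame(p,"pellet_1"):
    w=c2w(p,d["xyz"]); e=w[:2]-v[:2]; print(round(d["p"],2),w.round(3),proj(p,w).round(), "disp",(c*e[0]+s*e[1]).round(4),(-s*e[0]+c*e[1]).round(4))
E
```

```text
clk 10.62 pos [0.4886 0.0409 0.1486] tool mm [-50.4  -1.1 113.9] xaxis [-0.994  0.107 -0.006] F [-0.7  0.7 -0.6] w 0.238
0.74 [0.498 0.255 0.011] [[543. 181.]] disp 0.1581 0.0252
0.73 [0.45  0.045 0.023] [[281. 149.]] disp -0.0562 0.0503
0.62 [0.494 0.077 0.042] [[334. 211.]] disp -0.0192 0.0098
0.6 [0.509 0.096 0.05 ] [[363. 232.]] disp 0.0007 -0.0031
```

View pics/w9.png

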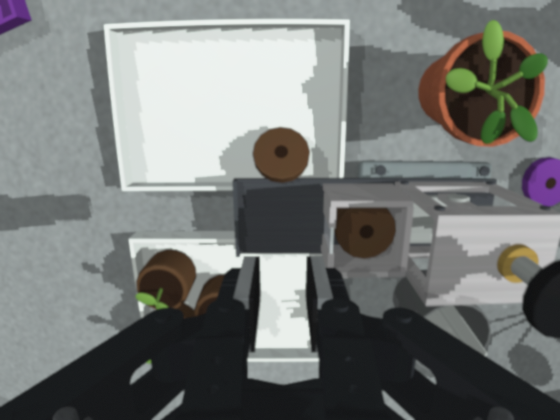

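```bash
python3 - <<'E'
from h import *
p=manip.camera("wrist"); im=p["frame"][110:210,220:345]; save(p,"w10.png",cv2.resize(im,None,fx=6,fy=6,interpolation=cv2.INTER_CUBIC))
v=[.507,.0955,1.463];c,s=np.cos(v[2]),np.sin(v[2])
hsv=cv2.cvtColor(p["frame"],cv2.COLOR_RGB2HSV); m=((hsv[...,0]<25)&(hsv[...,1]>90)).astype(np.uint8); m[:, :240]=0;m[:,320:]=0;m[190:]=0;m[:115]=0
n,l,st,ce=cv2.connectedComponentsWithStats(m); i=1+st[1:,4].argmax(); print(st[i],ce[i])
a=np.linspace(0,2*np.pi,60)
w=ray(p,ce[i],.013)[0];e=w[:2]-v[:2];print(w.round(4),"disp",c*e[0]+s*e[1],-s*e[0]+c*e[1])
# flat model extents vs leaning
C=w
P=proj(p,np.c_[C[0]+.021*np.cos(a),C[1]+.021*np.sin(a),np.full(60,.013)]); print("flat",P.min(0),P.max(0))
x0=c*e[0]+s*e[1]
for y0,z0,th in((.0506,.0165+.005,.5),(.05,.025,.7)):
    u=.021*np.cos(a);yy=y0+.021*np.sin(a)*np.cos(th);zz=z0-.021*np.sin(a)*np.sin(th);xx=x0+u
    P=proj(p,np.c_[v[0]+c*xx-s*yy,v[1]+s*xx+c*yy,zz]);print("lean",th,P.min(0),P.max(0))
E
```

```text
[ 255  133   55   53 2289] [281.75185671 158.65530799]
[0.4556 0.0441 0.013 ] disp -0.05662650711565649 0.04555857700290337
flat [253.5549594  130.15369439] [309.95073771 186.08327156]
lean 0.5 [252.50948693 126.52609445] [310.95336062 181.80097716]
lean 0.7 [252.10569473 130.62403136] [311.30667207 181.57136245]
```

View pics/w10.png

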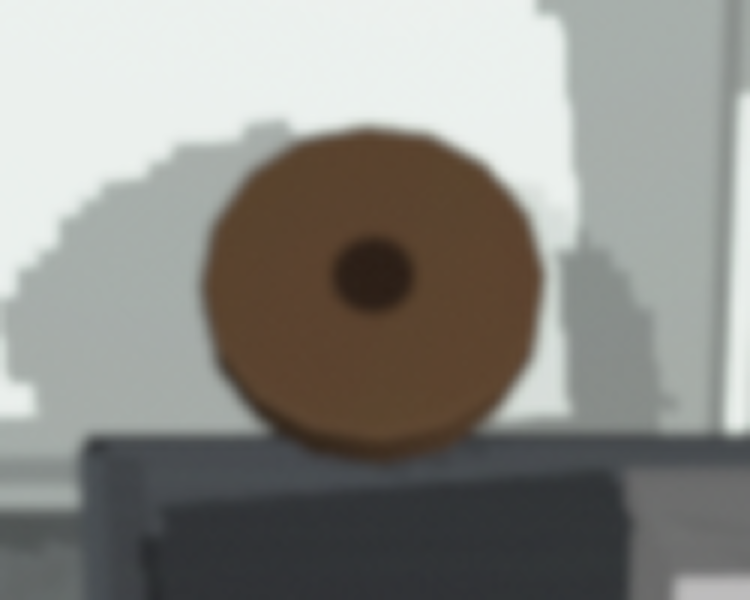

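The pellet still leans: its rear rim overlaps the dark deck edge (crop (370,455)), so it rests on the edge tilted by about 0.5 rad. A second nudge from behind is needed.

```bash
python3 - <<'E'
from h import *
v=[.5065,.0955,1.463];c,s=np.cos(v[2]),np.sin(v[2])
for q in((-.0575,.004),(-.0575,.035)): delta(v[0]+c*q[0]-s*q[1],v[1]+s*q[0]+c*q[1],.034)
E
```

```text
clk 10.78 pos [0.4863 0.0405 0.1447] tool mm [-10.2  -0.7 110.7] xaxis [-0.994  0.107  0.001] F [ 0.2  0.5 -0.4] w 0.238
clk 10.78 pos [0.4863 0.0405 0.1447] tool mm [ 20.8  -0.7 110.7] xaxis [-0.994  0.107  0.001] F [ 0.2  0.5 -0.4] w 0.238
```

Request:
arm_command(targets="-11 -0.5 20 0 0 0;0 0 40 0 0 0;0 0 35 0 0 0;0 0 15 0 0 0;0 0 0 0 0 0")

```text
clock: 11.4
position: [0.4969, 0.0381, 0.0356]
ee_rot: [0.054, 0.999, -0.0, -0.001]
ft_force: [-8.3, -3.0, 12.5]
grip_width: 0.237
```

```bash
python3 - <<'E'
from h import *
delta(.486,.04,.034)
p=manip.camera("wrist"); save(p,"w11.png")
E
```

```text
clk 11.4 pos [0.4969 0.0381 0.0356] tool mm [11.   0.8  1.6] xaxis [-0.994  0.108  0.003] F [-8.3 -3.  12.5] w 0.237
```

View pics/w11.png

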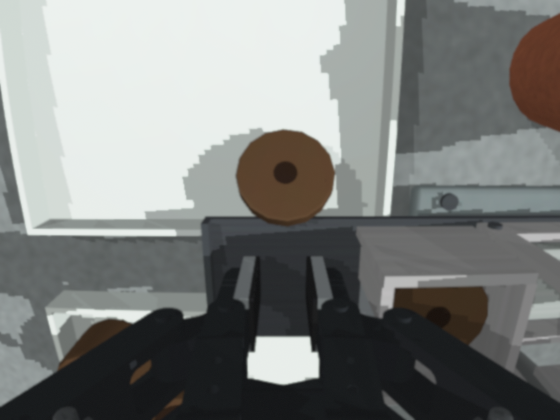

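Request:
arm_command(targets="0 0 -2.5 0 0 0;0 0 0 0 0 0")

```text
clock: 11.7
position: [0.4979, 0.0389, 0.038]
ee_rot: [0.054, 0.999, 0.0, 0.0]
ft_force: [-1.0, 0.9, -0.7]
grip_width: 0.236
```

Free now. Next I push forward steadily.

Request:
arm_command(targets="8 0 0 0 0 0;8 0 0 0 0 0;8 0 0 0 0 0;8 0 0 0 0 0;0 0 0 0 0 0")

```text
clock: 12.32
position: [0.4654, 0.0424, 0.0378]
ee_rot: [0.054, 0.999, 0.0, -0.0]
ft_force: [-0.3, 0.2, 0.6]
grip_width: 0.233
```

```bash
python3 - <<'E'
from h import *
delta(.486,.04,.034)
p=manip.camera("wrist"); save(p,"w12.png")
E
```

```text
clk 12.32 pos [0.4654 0.0424 0.0378] tool mm [-20.8  -0.2   3.8] xaxis [-0.994  0.107  0.   ] F [-0.3  0.2  0.6] w 0.233
```

View pics/w12.png

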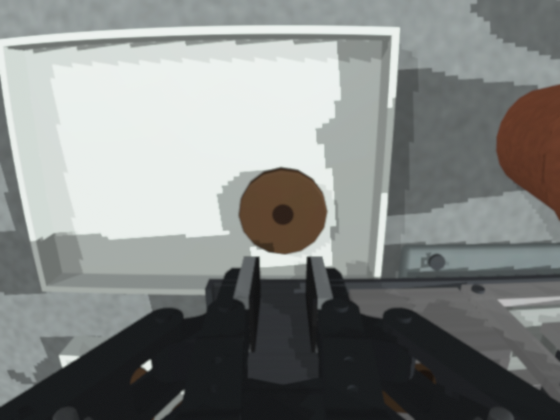

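The pellet now lies at (283,211), fully inside the dish and clear of the deck edge. I'll lift and verify.

Request:
arm_command(targets="0 0 -20 0 0 0;0 0 -40 0 0 0;-5 0 -40 0 0 0;-10 0 -40 0 0 0;0 0 0 0 0 0")

```text
clock: 13.0
position: [0.4832, 0.0408, 0.1808]
ee_rot: [0.054, 0.999, 0.001, 0.003]
ft_force: [-0.1, -0.6, -1.0]
grip_width: 0.236
```

```bash
python3 - <<'E'
from h import *
delta(.486,.04,.034)
p=manip.camera("wrist"); save(p,"w13.png")
v=[.5065,.0955,1.463];c,s=np.cos(v[2]),np.sin(v[2])
for d in manip.search_frame(p,"pellet_1"):
    w=c2w(p,d["xyz"]); e=w[:2]-v[:2]; print(round(d["p"],2),w.round(3),proj(p,w).round(), "disp",(c*e[0]+s*e[1]).round(4),(-s*e[0]+c*e[1]).round(4))
hsv=cv2.cvtColor(p["frame"],cv2.COLOR_RGB2HSV); m=((hsv[...,0]<25)&(hsv[...,1]>90)).astype(np.uint8)
n,l,st,ce=cv2.connectedComponentsWithStats(m)
a=np.linspace(0,2*np.pi,60)
for i in range(1,n):
    if st[i,4]<500: continue
    C=ray(p,ce[i],.011)[0]; e=C[:2]-v[:2]
    P=proj(p,np.r_[np.c_[C[0]+.021*np.cos(a),C[1]+.021*np.sin(a),np.full(60,.013)],np.c_[C[0]+.021*np.cos(a),C[1]+.021*np.sin(a),np.full(60,.003)]])
    print(st[i],C.round(4),"disp",(c*e[0]+s*e[1]).round(4),(-s*e[0]+c*e[1]).round(4),"flat size",(P.max(0)-P.min(0)).round(1))
q=manip.camera("scene"); save(q,"s13.png",cv2.resize(q["frame"][170:290,210:370],None,fx=5,fy=5,interpolation=cv2.INTER_CUBIC))
E
```

```text
clk 13.0 pos [0.4832 0.0408 0.1808] tool mm [ -2.   -0.8 146.8] xaxis [-0.994  0.108 -0.006] F [-0.1 -0.6 -1. ] w 0.236
0.94 [0.437 0.047 0.016] [[282. 133.]] disp -0.0561 0.0639
0.84 [0.509 0.1   0.051] [[360. 223.]] disp 0.0044 -0.0016
0.68 [0.502 0.259 0.009] [[522. 182.]] disp 0.1621 0.0225
0.19 [ 0.578 -0.057  0.028] [[187. 302.]] disp -0.1437 -0.0875
[471  46  35  45 792] [0.399  0.2184 0.011 ] disp 0.1107 0.1201 flat size [53.5 53. ]
[ 406   49   84   98 3587] [0.4252 0.1805 0.011 ] disp 0.0758 0.09 flat size [53.2 52. ]
[475  81  39  43 797] [0.4279 0.2319 0.011 ] disp 0.1272 0.0928 flat size [52.2 51. ]
[ 259  115   46   47 1688] [0.4415 0.0454 0.011 ] disp -0.0568 0.0592 flat size [50.6 51.3]
[ 331  203   52   43 1861] [0.523  0.1036 0.011 ] disp 0.0099 -0.0155 flat size [48.1 47.4]
[471 233  36  33 507] [0.5611 0.2261 0.011 ] disp 0.1357 -0.0403 flat size [47.1 44.7]
[ 153  242   85   75 2745] [ 0.5613 -0.0571  0.011 ] disp -0.1458 -0.0709 flat size [46.  44.1]
```

View pics/w13.png

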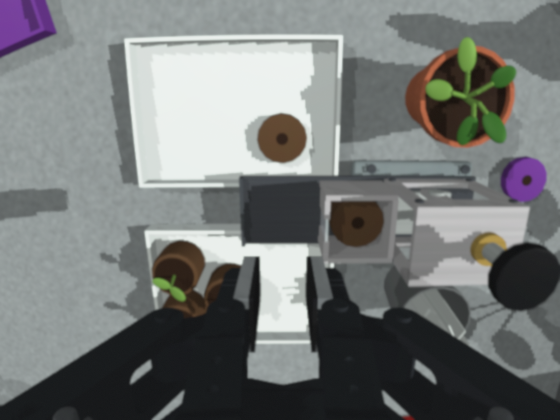

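View pics/s13.png

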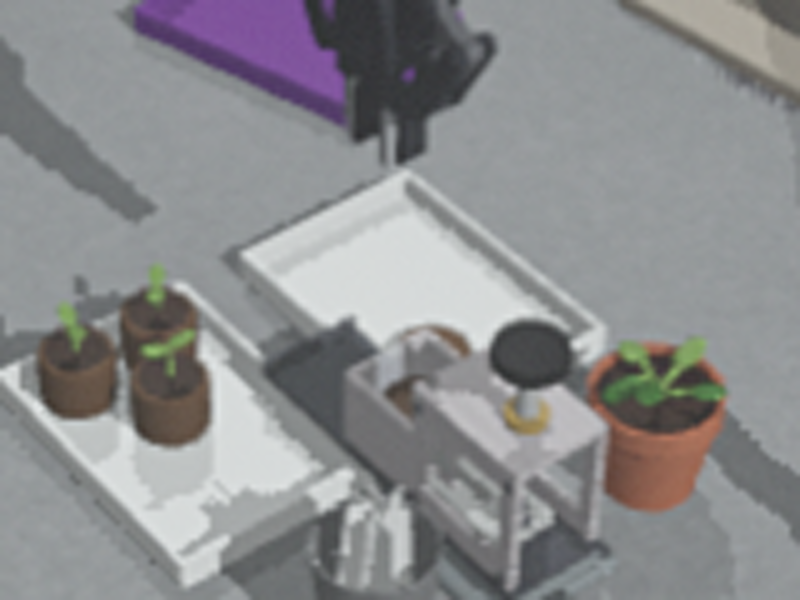

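```bash
python3 -c "
from h import *
o=manip.get_obs();print(o['clock'],o['ft_force'],abs(o['joint_velocities']).max())
print(manip.hand_in())"
```

```text
13.15 [-0.24003228 -0.37112828 -0.61405978] 0.00848786921838638
the job is handed in; nothing more can be done
None
```

I dispensed one pellet and nudged it into the empty white dish, then handed the job in at 13.2 s. No verdict was reported.

**Press:** The closed fingertips took the plunger to its stop, with about 20 N and the fingertips about 30 mm below the head's rest height. It came back up, and one pellet lay on the landing at about dispenser x -56, y +1 mm.

**Push:** The first push left the pellet leaning on the deck edge, so I gave it a second one. The hand also met 13 N of upward contact force twice at the lowest height, probably the tips on the deck. I raised it 2.5 mm and it was free.

**Last checks:**
- **Pellet:** it looks flat and clear of the deck, at about x +38, y -20 mm in the dish's frame, within the limits. The flatness is judged from its round outline in the picture. The network put it 5 mm further from the deck than my own estimate, but both are well inside the limits.
- **Dispenser:** the plunger is up and the next pellet sits centred in the magazine. I could see only the topmost of the three.
- **Bystanders:** seedlings, label cup, small pot and the purple look-alikes were unmoved in the last pictures. I did not check the large plant, jar, dibber or mister again, but the arm made no contact near them.
- **Arm:** the gripper is clear of everything.

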